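# Reset the bench power box behind its push-latch flap

## Robot

A 6-joint arm with a two-finger parallel gripper is mounted at the origin on the work surface. World frame = base frame: x ahead of the robot, y to its left, z up, the work surface at z = 0. Lengths are in m, angles in rad, forces in N, time in s.
With the tool pointing down it reaches from about 0.375 to 0.9 m from the base axis. Payload 3.1 kg.
Tool frame: the origin (TCP) lies where the fingers leave the gripper's body, on its centre line; the fingertips stand 73 mm ahead of it and the grasp point (between the pads) lies 54 mm ahead of it; z points along the fingers, y is the line along which they close (so a half turn about z gives the same grasp; the last joint's range is limited). The gripper opens to 85 mm and grips with 20 to 120 N. Pads are 22 mm wide; open, the fingers measure 114 mm over their backs; the gripper's body (76 mm by 85 mm) begins 54 mm behind the grasp point. The pads swing forward as they close: fully open they stand 13 mm farther back than shut.
Start: joints at [1.054, 0.527, 1.433, -0, 1.181, -0.178], TCP at [0.207, 0.59, 0.304] pointing down, gripper open.
Joint ranges: [-3.08, 3.08], [-0.75, 2.2], [0.22, 2.44], [-1.43, 4.57], [0, 2.65], [-2.85, 2.85]. Speed limits (rad/s): [2.79, 2.79, 3.14, 3.14, 3.14, 3.14].

## Interface

Orientations are given as a unit quaternion [x, y, z, w].
In Python, from station import manip gives the robot as it stands.
- The arm moves only by the tool step_arm, never from a script. Its argument "moves" is one flat list of numbers, 5 for each row, row after row: the opening, from 0 (shut) to 1 (fully open), then the shift along the world's x, y, z scaled (see below), then the turn about the world's z scaled (see below). In form: [fingers, x, y, z, yaw, fingers, x, y, z, yaw, ...]. A call has 1 to 12 rows; each row is the pose to reach, as a shift and turn from the pose commanded when the call began, turning the shorter way round; what a row does not reach only later rows make up. The controller multiplies each number of a shift by 200 mm and each number of a turn by pi rad. A row lasts 1/8 s, in which the tool goes at most 62.5 mm and 10.7 degrees, less where a joint would pass 70% of its speed; a pose out of reach is approached as far as the arm can. A call with a number of a shift or a turn outside -1 to 1 is refused whole. A call with a gripper value outside its range is refused whole. The fingers move at their own pace and stop on an object; "grip_force" is the grip in N (left out, the last holds). Time passes only in rows, so rows that repeat a pose let the fingers close. It gives the time, the measured TCP pose, the force, the opening and the grip force at its end, in the units of the state.
- manip.sense(): the state, without advancing time (a new reading comes with each control period).
- manip.snapshot(name): name is "scene" or "top" or "wrist"; returns a dict with "color" (400x640x3 uint8, blue, green, red), "z_map" (400x640 float32, m along the optical axis (not along the pixel's ray), 0 where there is no reading), "fovy" (degrees; the focal length in pixels is half the picture's height over the tangent of half this angle, whatever the lens; pixels are square), "cx", "cy" (the principal point, pixels), "R" (3x3) and "t" (3): a world point X has camera coordinates R X + t; the wrist camera has in their place "mount" (4x4, takes a point from camera to tool coordinates, whose origin is the TCP and whose axes are the flange's). Camera axes: x right, y down, z forward; pixel columns grow to the right and rows downward; lengths in m; the calibration is good to about 2 mm. A picture is of the moment at which its call begins: read the wrist's pose just before it.
- manip.sign_off(): hands the job in; it is judged then, once.
The state is a dict: "t": time; "q": joint angles; "qd": joint speeds; "tau": joint torques, N m; "tcp_pos": TCP position; "tool_rot": TCP orientation; "force": force on the tool from outside, world axes, zero at the start; "ft_torque": the same for the moment, N m; "finger_gap": opening from 0.0 (shut) to 1.0 (fully open); "gripper_force": force on a finger pad.
Only numpy, scipy, OpenCV 4.12 (cv2) and the standard library are available. Lean on these libraries where they do the work, as an engineer would, in place of code of your own. Each camera call takes 0.05 s, during which the arm holds its last target. There are 200 camera calls.

## Task

The bench power box has tripped. Press its push-latch flap so that it pops open, press the round reset button under it all the way in, then push the flap back down and press it until it latches, so that it stays flush when you let go. Use only the fingertips or the outside of the fingers: do not pick up, tip or shove the box, and leave the other things on the bench where they are.

Things in the scene. Friction and masses are not known exactly. Their poses are not given: they have to be found in the camera images.
- power_box: loose grey bench power box, wooden cheeks, rubber feet, 2 to 3.3 kg, 170 mm (its x) by 138 (its y) by 60 high. Origin: centre of its underside, z up; its -x side roughly faces the robot. In its top a well (box x -70 to -18 mm, y -44 to 44) is covered by the flap. The top behind the hinge (x above -18) is flat.
- flap (a joint): angle (rad) of the bare-metal flap over the well, hinged along box y at box x -18 mm, 60 mm up. 0: latched, flush. Push-push latch: pressed to beyond -0.045 it releases, and a spring (3 N at the mark) swings it to its stop at 1.25 within 1.5 s as the finger withdraws; pushed down again (up to 8 N at the mark) to beyond -0.045 it stays at 0; one more press releases it again. It bottoms at -0.09 (3.6 mm at the mark).
- flap_press (a point): pressing mark, an 18 mm dark disc on the flap's outer face, 40 mm from the hinge, 10 from the free edge, mid-width; box x -58 mm, 60 mm up when shut. z: the flap's outward normal. Flap: 50 mm long (box x) by 84 wide by 4 thick. Open, its free edge is 47 mm above the box top at box x -34 mm; it shuts towards box -x and down, pushed on its outer face from the hinge side.
- button_top (a point): centre of the top of the round steel reset button, 22 mm across, under the flap: box x -53 mm, y 0, 50 mm up (10 mm below the box top). Its black collar is 33 mm across, 40 mm up; the well's floor is 28 mm up.
- reset_button (a joint): how far the reset button is pressed, m: 0 released, 0.004 all the way in (downwards). Springs back; needs 1.5 N to start and 3.5 N at the bottom.
- glue_bottle: bystander: small glue bottle, 36 mm across, 88 mm high, beside the box. Origin under its centre.
- model_house: bystander: small wooden model house, 58 x 46 x 40 mm, beside the box. Origin under its centre.
- offcut_long: bystander: wood offcut 20 x 62 x 18 mm, before the box. Origin under its centre.
- offcut_square: bystander: wood offcut 32 x 32 x 14 mm, behind the box. Origin under its centre.
- clamp: bystander: small dark steel clamp lying flat, 86 x 48 x 12 mm, beside the box. Origin on the bench near its middle.
- sanding_block: bystander: cork sanding block, 60 x 34 x 27 mm, near the box. Origin under its centre.
- pencil_tin: bystander: metal tin of pencils, 68 mm across, 175 mm high with the pencils. Origin under its centre.
- tape_roll: bystander: roll of paper tape lying flat, 90 mm across, 24 mm high. Origin under its centre.

How it is judged:
By the outcome, as a careful person would: the job done as asked, in the order asked, and still so for the second after the job is handed in, with the robot touching nothing.
It also fails if it takes over 45 s, if anything falls off the work surface, if the arm or the gripper's body presses on something with over 40 N, if the wrist force passes 120 N, or if a joint passes its speed limit or range.

## Working session

There is one attempt and no reset: what is moved stays moved. The work goes in short steps, Python scripts to look and compute and a tool call to move; the robot and the scene stay as the last step left them, time stands still between calls to the robot, and variables do not carry over. Pictures are saved under pics/ and viewed, at most 10 in all, crops included, and the job is handed in when it is done.

Besides the shell and the picture viewer there is one more tool, called in YAML: its name, and indented under it one key for each argument. step_arm: Moves the arm, as the interface text tells. Its arguments: {"type":"object","properties":{"moves":{"type":"array","items":{"type":"number"}},"grip_force":{"type":"number"}},"required":["moves"]}

```bash
mkdir -p pics
cat > h.py <<'E'
import numpy as np, cv2
from station import manip
from scipy.spatial.transform import Rotation as Ro
def snap(n):
    s=manip.sense(); d=manip.snapshot(n); d['s']=s; return d
def cloud(d):
    z=d['z_map']; h,w=z.shape; f=h/2/np.tan(np.radians(d['fovy'])/2)
    u,v=np.meshgrid(np.arange(w),np.arange(h))
    P=np.stack([(u-d['cx'])/f*z,(v-d['cy'])/f*z,z],-1)
    if 'mount' in d:
        M=np.array(d['mount']); P=P@M[:3,:3].T+M[:3,3]
        P=P@Ro.from_quat(d['s']['tool_rot']).as_matrix().T+d['s']['tcp_pos']
    else: P=(P-np.array(d['t']))@np.array(d['R'])
    P[z==0]=np.nan
    return P
E
python3 - <<'E'
from h import *
s=manip.sense();print(s['t'],s['tcp_pos'],s['tool_rot'],s['force'],s['finger_gap'])
d=snap('top');cv2.imwrite('pics/top.png',d['color'])
P=cloud(d);np.save('top.npy',P);
m=np.abs(P[...,2]-.06)<.004
n,l,st,c=cv2.connectedComponentsWithStats(m.astype(np.uint8))
for i in range(1,n):
    if st[i,4]>150:
        print(st[i],np.nanmean(P[l==i],0));
E
```

```text
0.0 [0.20680694 0.58919014 0.30291563] [ 1.68072811e-01  9.85773956e-01 -1.04577167e-03 -3.79389267e-04] [ 0.26697412  0.89285495 -0.27080223] 1.001466223351961
[367  98  93  29 608] [ 0.85192596 -0.25518785  0.05949799]
[289 104  55  13 392] [0.85614612 0.02007629 0.05948663]
[ 298  180   58   68 2873] [ 0.55738459 -0.03738511  0.06003622]
[ 27 243  39  41 320] [0.36059128 0.68754537 0.06010573]
```

View pics/top.png

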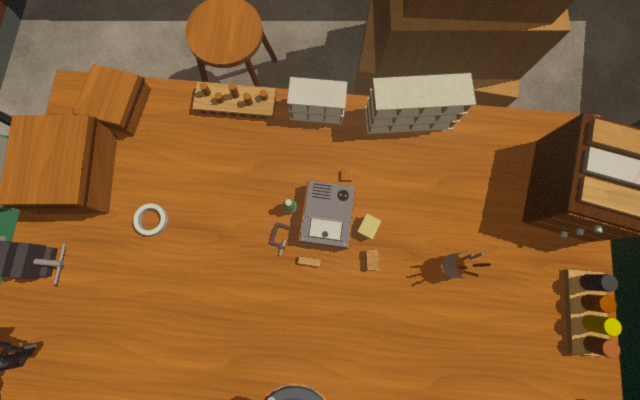

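The box is at pixel (327,215), with the flap at (325,230) and its mark at (325,234). The box's -x side faces the robot, which is at the bottom of the picture. Next I fit the box pose.

Run:
```python
from h import *
P=np.load('top.npy')
sub=P[170:262,290:365]
m=np.abs(sub[...,2]-.06)<.004
n,l,st,c=cv2.connectedComponentsWithStats(m.astype(np.uint8))
i=1+np.argmax(st[1:,4])
print(cv2.minAreaRect((sub[l==i][:,:2]*1000).astype(np.float32)))
im=cv2.imread('pics/top.png')
for p in [(234,325),(230,325),(195,343)]: print(P[p])
d=snap('scene');cv2.imwrite('pics/scene.png',d['color'])
P=cloud(d);np.save('scene.npy',P)
m=np.abs(P[...,2]-.06)<.003
m&=(np.hypot(P[...,0]-.557,P[...,1]+.037)<.12)
print(m.sum(),cv2.minAreaRect((P[m][:,:2]*1000).astype(np.float32)))
```

```text
((558.9298095703125, -37.32685089111328), (137.53936767578125, 170.45965576171875), 87.08161926269531)
[ 0.50038968 -0.03610465  0.06135425]
[ 0.51146174 -0.03523472  0.0586812 ]
[ 0.61164062 -0.07626796  0.06229357]
1753 ((563.7884521484375, -13.136383056640625), (189.6011199951172, 171.82470703125), 86.56159973144531)
```

View pics/scene.png

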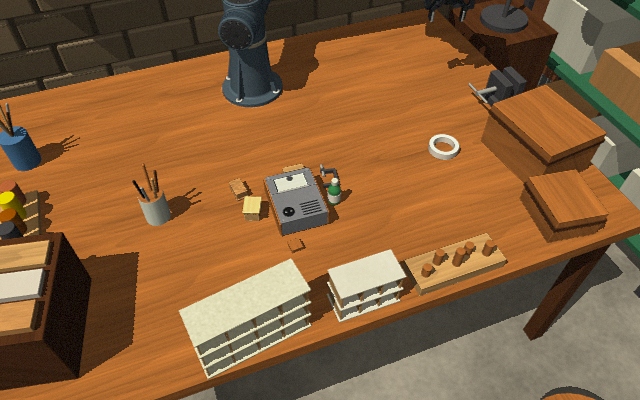

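Box centre is (0.559,-0.037) with yaw -2.9°. The mark measured at (0.500,-0.036) agrees with the fit. I'll move above it with the fingers shut and tool y along box y.

step_arm:
  moves: [0, 0.12, -0.25, 0, 0.03, 0, 0.25, -0.5, 0, 0.06, 0, 0.37, -0.75, 0, 0.091, 0, 0.49, -1, 0, 0.091, 0, 0.49, -1, 0, 0.091]
  grip_force: 20

```text
t: 0.72
tcp_pos: [0.306, 0.3868, 0.3036]
tool_rot: [0.029, 1.0, -0.001, -0.001]
force: [-0.7, 0.3, -0.9]
finger_gap: 0.001
gripper_force: 0.0
```

step_arm:
  moves: [0, 0.12, -0.25, 0, 0, 0, 0.25, -0.5, 0, 0, 0, 0.37, -0.75, 0, 0, 0, 0.49, -1, 0, 0, 0, 0.49, -1, 0, 0]

```text
t: 1.35
tcp_pos: [0.4052, 0.1878, 0.304]
tool_rot: [0.029, 1.0, 0.0, 0.001]
force: [-0.7, 0.1, 0.7]
finger_gap: 0.0
gripper_force: 0.0
```

step_arm:
  moves: [0, 0.12, -0.25, 0, 0, 0, 0.25, -0.5, 0, 0, 0, 0.37, -0.75, 0, 0, 0, 0.49, -1, 0, 0, 0, 0.49, -1.0, 0, 0, 0, 0.49, -1.0, 0, 0]

```text
t: 2.1
tcp_pos: [0.5006, -0.0087, 0.3034]
tool_rot: [0.025, 1.0, 0.001, -0.001]
force: [-0.3, 0.1, -0.2]
finger_gap: 0.0
gripper_force: 0.0
```

Run:
```python
from h import *
d=snap('wrist');cv2.imwrite('pics/w1.png',d['color']);s=d['s']
print(s['t'],s['tcp_pos'],Ro.from_quat(s['tool_rot']).as_matrix().round(3),s['force'],s['finger_gap'])
P=cloud(d);np.save('w1.npy',P)
m=np.abs(P[...,2]-.06)<.004
m&=(np.hypot(P[...,0]-.557,P[...,1]+.037)<.12)
print(m.sum(),np.nanmean(P[m],0),cv2.minAreaRect((P[m][:,:2]*1000).astype(np.float32)))
```

```text
2.1 [ 0.50057511 -0.00869932  0.30343152] [[-0.999  0.051 -0.002]
 [ 0.051  0.999  0.001]
 [ 0.002  0.001 -1.   ]] [-0.25126223  0.09333832 -0.15469424] 0.00020610927883591535
12457 [ 0.53256925 -0.03726728  0.05960614] ((551.5240478515625, -10.425949096679688), (186.9628143310547, 155.71014404296875), 86.98204040527344)
```

View pics/w1.png

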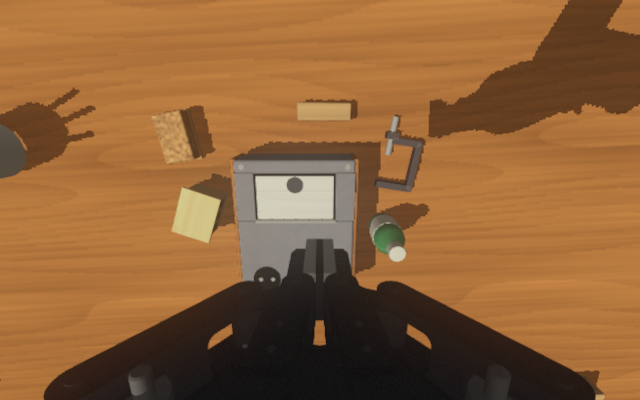

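The wrist view shows the flap shut, the mark at (295,185), the flap corners at about (256,176) and (335,220), and the fingertips at (320,240).

Run:
```python
from h import *
P=np.load('w1.npy')
for p in [(185,295),(176,256),(175,335),(220,335),(220,256)]: print(p,np.nanmean(P[p[0]-1:p[0]+2,p[1]-1:p[1]+2],(0,1)).round(4))
im=cv2.imread('pics/w1.png',0)[170:202,275:315]
n,l,st,c=cv2.connectedComponentsWithStats((im<100).astype(np.uint8))
for i in range(1,n): print(st[i],c[i]+[275,170])
# finger tip depth region (tool coords)
s=np.array([.5006,-.0087,.3034]); Q=P-s
m=(Q[...,2]<-.05)&(Q[...,2]>-.1); print(m.sum(), [np.nanpercentile(Q[m][:,k],[0,5,50,95,100]).round(4) for k in range(3)])
```

```text
(185, 295) [ 0.5009 -0.0326  0.0599]
(176, 256) [ 0.4896 -0.0741  0.0563]
(175, 335) [0.4956 0.0114 0.0431]
(220, 335) [0.5425 0.0087 0.0611]
(220, 256) [ 0.5378 -0.0784  0.0614]
[ 0  3 40  3 84] [295.33333333 174.42857143]
[ 12   8  15  14 169] [294.23076923 184.64497041]
888 [array([-0.0128, -0.012 , -0.0111, -0.0068, -0.0062]), array([-0.0117, -0.0101,  0.0023,  0.0138,  0.0155]), array([-0.0694, -0.0663, -0.0578, -0.0508, -0.05  ])]
```

step_arm:
  moves: [0, 0.005, -0.12, -0.2, 0.001, 0, 0.005, -0.12, -0.45, 0.001, 0, 0.005, -0.12, -0.65, 0.001, 0, 0.005, -0.12, -0.78, 0.001, 0, 0.005, -0.12, -0.78, 0.001, 0, 0.005, -0.12, -0.78, 0.001]

```text
t: 2.9
tcp_pos: [0.5024, -0.0333, 0.1488]
tool_rot: [0.024, 1.0, -0.0, 0.001]
force: [0.1, -0.4, 0.8]
finger_gap: 0.003
gripper_force: 0.0
```

step_arm:
  moves: [0, 0, 0, -0.02, 0, 0, 0, 0, -0.04, 0, 0, 0, 0, -0.04, 0]

```text
t: 3.28
tcp_pos: [0.502, -0.0344, 0.1401]
tool_rot: [0.024, 1.0, -0.0, 0.0]
force: [0.5, 0.4, -1.2]
finger_gap: -0.0
gripper_force: 0.0
```

step_arm:
  moves: [0, 0, 0, -0.025, 0, 0, 0, 0, -0.025, 0]

```text
t: 3.52
tcp_pos: [0.5019, -0.0344, 0.1345]
tool_rot: [0.025, 1.0, 0.0, -0.0]
force: [-1.1, 0.5, 0.0]
finger_gap: 0.001
gripper_force: 0.0
```

step_arm:
  moves: [0, 0, 0, -0.0075, 0, 0, 0, 0, -0.0075, 0]

```text
t: 3.78
tcp_pos: [0.502, -0.0344, 0.1333]
tool_rot: [0.024, 1.0, 0.0, -0.0]
force: [-0.9, -0.0, -0.4]
finger_gap: -0.0
gripper_force: 0.0
```

step_arm:
  moves: [0, 0, 0, -0.005, 0, 0, 0, 0, -0.005, 0]

```text
t: 4.03
tcp_pos: [0.5022, -0.0344, 0.1327]
tool_rot: [0.024, 1.0, -0.0, 0.0]
force: [-0.5, 0.1, 3.5]
finger_gap: -0.005
gripper_force: 1.6
```

step_arm:
  moves: [0, 0, 0, -0.005, 0, 0, 0, 0, -0.005, 0]

```text
t: 4.28
tcp_pos: [0.5022, -0.0343, 0.1315]
tool_rot: [0.024, 1.0, -0.0, 0.0]
force: [-0.9, -0.1, 3.7]
finger_gap: 0.002
gripper_force: 1.9
```

step_arm:
  moves: [0, 0, 0, -0.005, 0, 0, 0, 0, -0.005, 0]

```text
t: 4.53
tcp_pos: [0.5022, -0.0344, 0.1304]
tool_rot: [0.024, 1.0, -0.0, 0.0]
force: [-0.4, 0.0, 4.4]
finger_gap: -0.0
gripper_force: 2.0
```

step_arm:
  moves: [0, 0, 0, 0.1, 0, 0, 0, 0, 0.3, 0, 0, 0, 0, 0.45, 0, 0, 0, 0, 0.5, 0, 0, 0, 0, 0.5, 0, 0, 0, 0, 0.5, 0, 0, 0, 0, 0.5, 0, 0, 0, 0, 0.5, 0, 0, 0, 0, 0.5, 0, 0, 0, 0, 0.5, 0, 0, 0, 0, 0.5, 0, 0, 0, 0, 0.5, 0]

```text
t: 6.02
tcp_pos: [0.5021, -0.0344, 0.2305]
tool_rot: [0.024, 1.0, -0.0, 0.0]
force: [-0.2, -0.7, 0.0]
finger_gap: -0.001
gripper_force: 0.0
```

Run:
```python
from h import *
d=snap('scene');cv2.imwrite('pics/s2.png',cv2.resize(d['color'][100:260,220:420],None,fx=4,fy=4)[:600])
P=cloud(d); B=np.array([.5589,-.0373]); a=np.radians(-2.9)
x=(P[...,0]-B[0])*np.cos(a)+(P[...,1]-B[1])*np.sin(a); y=-(P[...,0]-B[0])*np.sin(a)+(P[...,1]-B[1])*np.cos(a)
m=(abs(y)<.042)&(x>-.075)&(x<-.01)&(P[...,2]>.066)&(P[...,2]<.115)
Q=np.c_[x[m],y[m],P[m][:,2]]; print(len(Q)); print(Q[np.argsort(Q[:,2])][::max(1,len(Q)//15)].round(4))
```

```text
416
[[-0.0168 -0.0402  0.0663]
 [-0.02   -0.0137  0.0699]
 [-0.0191  0.0287  0.0725]
 [-0.0251 -0.0318  0.0748]
 [-0.0264 -0.02    0.0775]
 [-0.0263  0.0196  0.0802]
 [-0.0209  0.018   0.0824]
 [-0.0249 -0.0369  0.085 ]
 [-0.0259 -0.0392  0.0887]
 [-0.0291 -0.0326  0.0911]
 [-0.0319 -0.0122  0.0932]
 [-0.0279  0.0262  0.0964]
 [-0.0291  0.0153  0.0987]
 [-0.0316  0.0133  0.1008]
 [-0.0308  0.0188  0.1038]
 [-0.0309 -0.0258  0.1068]]
```

View pics/s2.png

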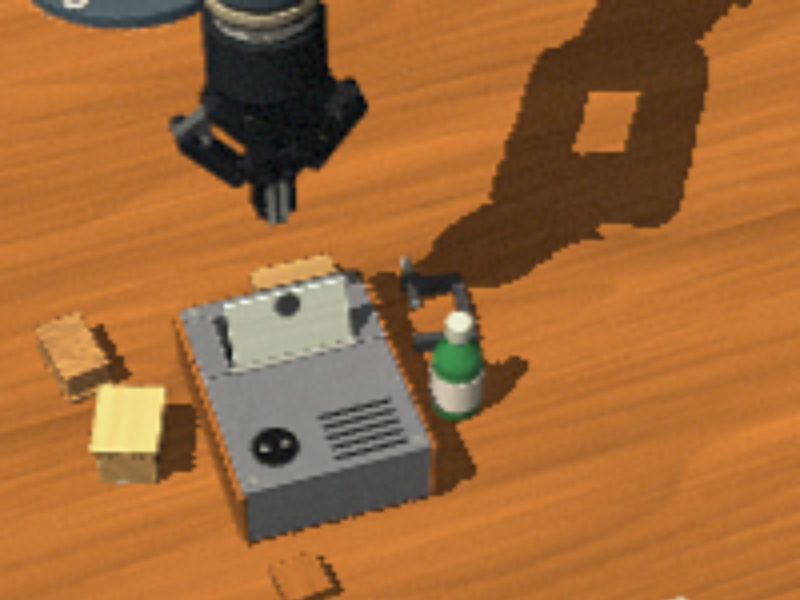

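The flap stands open, as measured: free edge at box x about -31 mm, z 0.107. Now the button.

step_arm:
  moves: [0, 0.0075, 0, -0.15, 0, 0, 0.0075, 0, -0.3, 0, 0, 0.0075, 0, -0.45, 0, 0, 0.0075, 0, -0.51, 0, 0, 0.0075, 0, -0.51, 0]

```text
t: 6.7
tcp_pos: [0.5034, -0.0343, 0.128]
tool_rot: [0.024, 1.0, 0.0, -0.001]
force: [0.6, 0.6, 0.1]
finger_gap: 0.002
gripper_force: 0.0
```

step_arm:
  moves: [0, 0, 0, -0.015, 0, 0, 0, 0, -0.025, 0, 0, 0, 0, -0.025, 0]

```text
t: 7.08
tcp_pos: [0.5038, -0.0344, 0.1239]
tool_rot: [0.024, 1.0, -0.0, 0.0]
force: [0.3, -0.7, 0.3]
finger_gap: -0.001
gripper_force: 0.0
```

step_arm:
  moves: [0, 0, 0, -0.005, 0, 0, 0, 0, -0.01, 0, 0, 0, 0, -0.01, 0]

```text
t: 7.45
tcp_pos: [0.5038, -0.0344, 0.1215]
tool_rot: [0.024, 1.0, -0.0, 0.0]
force: [-0.4, -0.1, 1.5]
finger_gap: -0.0
gripper_force: 0.9
```

step_arm:
  moves: [0, 0, 0, -0.005, 0, 0, 0, 0, -0.01, 0, 0, 0, 0, -0.01, 0]

```text
t: 7.82
tcp_pos: [0.5038, -0.0344, 0.1194]
tool_rot: [0.024, 1.0, -0.0, 0.0]
force: [1.0, 0.8, 2.7]
finger_gap: 0.003
gripper_force: 1.5
```

step_arm:
  moves: [0, 0, 0, -0.0025, 0, 0, 0, 0, -0.005, 0, 0, 0, 0, -0.005, 0]

```text
t: 8.2
tcp_pos: [0.5038, -0.0344, 0.1187]
tool_rot: [0.024, 1.0, -0.0, 0.0]
force: [0.6, 0.1, 5.5]
finger_gap: -0.001
gripper_force: 2.5
```

step_arm:
  moves: [0, 0, 0, -0.003, 0, 0, 0, 0, -0.003, 0, 0, 0, 0, -0.003, 0]

```text
t: 8.57
tcp_pos: [0.5038, -0.0344, 0.1186]
tool_rot: [0.024, 1.0, -0.0, 0.0]
force: [-0.5, 0.5, 9.2]
finger_gap: 0.006
gripper_force: 4.7
```

The button is bottomed, at 9 N with no further travel. Now up, over the flap, and down behind it.

step_arm:
  moves: [0, 0, 0, 0.2, 0, 0, 0, 0, 0.45, 0, 0, 0, 0, 0.6, 0, 0, 0, 0, 0.6, 0, 0, 0.15, -0.008, 0.6, 0, 0, 0.3, -0.016, 0.6, 0, 0, 0.3, -0.016, 0.6, 0, 0, 0.3, -0.016, 0.45, 0, 0, 0.3, -0.016, 0.3, 0, 0, 0.3, -0.016, 0.25, 0, 0, 0.3, -0.016, 0.25, 0]

```text
t: 9.95
tcp_pos: [0.5624, -0.0373, 0.1668]
tool_rot: [0.024, 1.0, 0.0, -0.002]
force: [-0.2, 0.4, -0.3]
finger_gap: 0.0
gripper_force: 0.0
```

step_arm:
  moves: [0, -0.08, 0.004, 0, 0, 0, -0.117, 0.006, 0, 0, 0, -0.14, 0.007, 0, 0, 0, -0.163, 0.008, 0, 0, 0, -0.182, 0.009, -0.012, 0, 0, -0.2, 0.01, -0.025, 0, 0, -0.213, 0.011, -0.04, 0, 0, -0.226, 0.011, -0.057, 0, 0, -0.236, 0.012, -0.075, 0, 0, -0.246, 0.012, -0.093, 0, 0, -0.246, 0.012, -0.093, 0]

```text
t: 11.32
tcp_pos: [0.5137, -0.0349, 0.1487]
tool_rot: [0.024, 1.0, 0.0, -0.001]
force: [0.1, -1.5, 2.6]
finger_gap: 0.005
gripper_force: 1.3
```

step_arm:
  moves: [0, -0.007, 0, -0.02, 0, 0, -0.013, 0.001, -0.04, 0, 0, -0.015, 0.001, -0.055, 0, 0, -0.017, 0.001, -0.068, 0, 0, -0.017, 0.001, -0.068, 0]

```text
t: 11.95
tcp_pos: [0.5104, -0.0347, 0.1352]
tool_rot: [0.024, 1.0, 0.0, -0.001]
force: [-0.3, -1.4, 3.1]
finger_gap: -0.001
gripper_force: 1.6
```

step_arm:
  moves: [0, -0.02, 0.001, 0, 0, 0, -0.04, 0.002, -0.003, 0, 0, -0.04, 0.002, -0.003, 0]

```text
t: 12.32
tcp_pos: [0.5037, -0.0347, 0.1354]
tool_rot: [0.024, 1.0, -0.0, 0.001]
force: [2.8, -0.6, 3.9]
finger_gap: -0.0
gripper_force: 2.1
```

step_arm:
  moves: [0, 0, 0, -0.006, 0, 0, 0, 0, -0.012, 0, 0, 0, 0, -0.012, 0]

```text
t: 12.7
tcp_pos: [0.5028, -0.0345, 0.1324]
tool_rot: [0.024, 1.0, 0.0, -0.0]
force: [3.0, -0.1, 3.5]
finger_gap: 0.0
gripper_force: 1.7
```

step_arm:
  moves: [0, 0, 0, -0.005, 0, 0, 0, 0, -0.005, 0]

```text
t: 12.95
tcp_pos: [0.5026, -0.0345, 0.1314]
tool_rot: [0.024, 1.0, 0.0, -0.0]
force: [0.7, -0.2, 3.4]
finger_gap: -0.006
gripper_force: 1.8
```

step_arm:
  moves: [0, 0, 0, -0.005, 0, 0, 0, 0, -0.005, 0]

```text
t: 13.2
tcp_pos: [0.5027, -0.0345, 0.1305]
tool_rot: [0.024, 1.0, 0.0, -0.0]
force: [1.2, -0.0, 3.2]
finger_gap: 0.001
gripper_force: 1.8
```

step_arm:
  moves: [0, 0, 0, -0.002, 0, 0, 0, 0, -0.002, 0]

```text
t: 13.45
tcp_pos: [0.5027, -0.0345, 0.1301]
tool_rot: [0.024, 1.0, 0.0, -0.0]
force: [0.8, -0.3, 4.0]
finger_gap: -0.003
gripper_force: 2.1
```

Pressed as deep as the first time. I'll lift and check.

step_arm:
  moves: [0, 0, 0, 0.02, 0, 0, 0, 0, 0.1, 0, 0, 0, 0, 0.3, 0, 0, 0, 0, 0.5, 0, 0, 0, 0, 0.6, 0, 0, 0, 0, 0.6, 0, 0, 0, 0, 0.6, 0, 0, 0, 0, 0.6, 0, 0, 0, 0, 0.6, 0, 0, 0, 0, 0.6, 0, 0, 0, 0, 0.6, 0]

```text
t: 14.82
tcp_pos: [0.503, -0.0345, 0.25]
tool_rot: [0.024, 1.0, 0.0, -0.0]
force: [-0.5, -0.3, -0.3]
finger_gap: 0.002
gripper_force: 0.0
```

Run:
```python
from h import *
d=snap('scene');cv2.imwrite('pics/s3.png',cv2.resize(d['color'][100:260,220:420],None,fx=4,fy=4)[:600])
P=cloud(d); B=np.array([.5589,-.0373]); a=np.radians(-2.9)
x=(P[...,0]-B[0])*np.cos(a)+(P[...,1]-B[1])*np.sin(a); y=-(P[...,0]-B[0])*np.sin(a)+(P[...,1]-B[1])*np.cos(a)
z=P[...,2]
for r in [(-.066,-.05),(-.05,-.035),(-.035,-.02),(0,.03)]:
    m=(abs(y)<.038)&(x>r[0])&(x<r[1])&(z<.12)&(z>.02); print(r,m.sum(),np.median(z[m]))
Q=cloud(snap('top'))[170:262,290:365]; m=np.abs(Q[...,2]-.06)<.004
n,l,st,c=cv2.connectedComponentsWithStats(m.astype(np.uint8)); i=1+np.argmax(st[1:,4])
print(cv2.minAreaRect((Q[l==i][:,:2]*1000).astype(np.float32)),manip.sense()['t'])
```

```text
(-0.066, -0.05) 111 0.058639921626347326
(-0.05, -0.035) 112 0.058635896778241436
(-0.035, -0.02) 108 0.05901899242598993
(0, 0.03) 239 0.059028850604257395
((492.4864196777344, -27.166091918945312), (124.45221710205078, 36.576229095458984), 83.1179428100586) 14.925
```

View pics/s3.png

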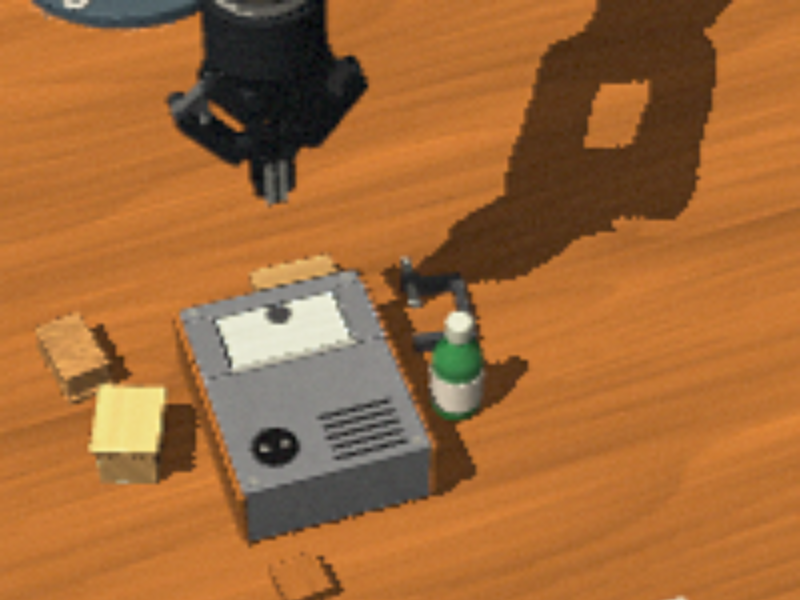

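The flap is flush: its height matches the box top to within 0.4 mm, about a second after release. The box and bystanders haven't moved in the picture. (The top-camera fit is invalid because the arm hides the box.) I'm handing in.

```bash
python3 -c "
from station import manip
print(manip.sign_off())"
```

```text
the job is handed in; nothing more can be done
None
```

The flap was popped open, the reset button pressed until it bottomed at 9 N, and the flap pushed back down until it latched; it was flush about a second after release, and I handed in at about 15 s with the box and the things beside it unmoved in the last picture.

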